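# Third hand: press a handle batten onto a glued crate panel and hold it for screwing

## Robot

A 6-joint arm with a two-finger parallel gripper is mounted at the origin on a cart in front of the work surface, level with it; the furniture and walls round the work are solid. World frame = base frame: x ahead of the robot, y to its left, z up, the work surface at z = 0. Lengths are in m, angles in rad, forces in N, time in s.
With the tool pointing down it reaches from about 0.3 to 0.875 m from the base axis. Payload 6.4 kg.
Tool frame: the origin (TCP) lies midway between the tips of the shut fingers; the grasp point (between the pads) lies 19 mm behind it (ctrl.tcp_to_grasp is the distance from the TCP to the grasp point, in m); z points along the fingers, y is the direction in which the jaws open and shut (so a half turn about z gives the same grasp; the last joint's range is limited). The gripper opens to 85 mm and grips with 20 to 120 N. Pads are 22 mm wide; open, the fingers measure 114 mm over their backs; the gripper's body (76 mm by 85 mm) begins 54 mm behind the grasp point. The pads swing forward as they close: fully open they stand 13 mm farther back than shut.
Start: joints at [-1.516, 0.181, 1.607, -0, 1.354, -0.206], TCP at [0.148, -0.556, 0.231] pointing down, gripper open.
Joint ranges: [-2.99, 2.99], [-0.89, 2.07], [0.3, 2.58], [-1.14, 4.28], [0, 2.63], [-3.12, 3.12]. Speed limits (rad/s): [2.57, 2.57, 3.01, 3.14, 3.14, 3.14].

## Interface

Orientations are given as a unit quaternion [w, x, y, z].
In Python, from bench import monitor, imaging, order, spotter, ctrl gives the robot as it stands.
- The arm moves only by the shell command python3 -m pendant 'ROWS'. ROWS is JSON, a list that holds one entry, the list of rows, each a list of 5 numbers: the shift along the world's x, y, z in mm, then the turn about the world's z in degrees, then the finger opening in mm, from 0 to 85.4. A call has 1 to 8 rows; each row shifts and turns the commanded pose from where the row before left it; what a row does not reach is not made up. A row lasts 1/8 s, in which the tool goes at most 62.5 mm and 10.7 degrees, less where a joint would pass 70% of its speed; a pose out of reach is approached as far as the arm can. A call with a gripper value outside its range is refused whole. The fingers move at their own pace and stop on an object; the grip force is fixed at half the most. Time passes only in rows, so rows that do not move let the fingers close. It gives the time, the measured TCP pose, the force and the opening at its end, in the units of the state.
- monitor.get_obs(): the state, without advancing time (a new reading comes with each control period).
- imaging.camera(name): name is "side" or "top"; returns a dict with "img" (420x560x3 uint8, red, green, blue), "vfov" (degrees; the focal length in pixels is half the picture's height over the tangent of half this angle, whatever the lens; pixels are square), "cx", "cy" (the principal point, pixels), "origin" and "orientation" of the camera in the world. Camera axes: x right, y down, z forward; pixel columns grow to the right and rows downward; lengths in m; the calibration is good to about 2 mm. A picture is of the moment at which its call begins. There is no depth.
- order.hand_in(): hands the job in, once; it reports no verdict.
Trained networks look in the newest picture that a camera, given by its name, has taken for a name from the list of things; names that differ only in an ending like _2 or _b are one class to them, and where a whole thing is asked for, a point or a joint stands for the part that bears it (a point fixed in the world has none). Each returns a list of dicts, best first, with "confidence" (0 to 1); they miss things now and then, are a little off and sometimes report something else, mostly with a low value. They report only what shows in the picture. A call takes as long as a camera call.
- spotter.recognise(camera, thing): "at" ([x, y, z] in m, in the coordinates of the camera as it stood for that picture, good to about 4 mm: the middle of the surface that is visible of it).
- spotter.tip_of(camera, thing): "at" ([x, y, z] in m, in the coordinates of the camera as it stood for that picture, good to about 4 mm: a listed point, or the origin of a listed thing).
The state is a dict: "time_s": time; "q": joint angles; "dq": joint speeds; "joint_efforts": joint torques, N m; "eef_pos": TCP position; "eef_rot": TCP orientation; "wrist_force": force on the tool from outside, world axes, zero at the start; "torque": the same for the moment, N m; "opening": opening from 0.0 (shut) to 1.0 (fully open).
Only numpy, scipy, OpenCV 4.12 (cv2) and the standard library are available. Lean on these libraries where they do the work, as an engineer would, in place of code of your own. Each camera call takes 0.05 s, during which the arm holds its last target. There are 200 camera calls.

## Task

Help me put the handle on this half-made jar crate, which sits on the sprung sliding sled of the assembly jig. First give its bare front panel a burst of spray glue by pressing the cap of the clipped-in canister right down and letting it up again; then fetch the wooden handle batten, lay it on the two rest rails in front of the panel, slide it flat against the panel and press it there steadily with about 10 N, which pushes the sled about half way (10 mm) back on its springs; never drive the sled against its end stop and leave the other things on the table where they are. Finish while still pressing: your program ends with the robot holding the batten against the panel, because I shall then drive the screws from inside the crate.

Things in the scene. Friction and masses are not known exactly. Their poses are not given: they have to be found in the camera images.
- jig: Plywood jig fixed to the table, base 370 x 160 x 12 mm, with a sprung sled that carries an open crate. Origin on the table below the middle of the outer face of the crate's front panel, sled at rest. x is level and points from the panel into the crate (the way to press), y along the panel, z up. Base from x = -130 to 240 mm; fixed fence with two springs at x = 185 to 207 mm, 68 mm high.
- rest_mid (a point): Point midway between the two rest rails, level with their tops (78 mm above the table), 75 mm in front of the panel; on the sled, axes as the jig. The level rails run along x from 42 mm before to 72 mm beyond this point and cover 35 to 75 mm on either side in y; between them it is open 50 mm down. Guides on their outer sides: 139 mm apart, upright for 10 mm, then flared out to 20 mm above the rails.
- crate: The half-made crate of light wood, 150 (along x) x 156 (y) x 104 mm, fixed on the sled; open at the top. Same axes as the jig; origin at the middle of the lower edge of its front panel's outer face, 26 mm above the table. The panel is 140 mm wide, 10 mm thick and its top stands 130 mm above the table.
- panel_mid (a point): Middle of the place for the handle on the outer face of the crate's front panel, 93 mm above the table (two dark pilot holes lie 45 mm to either side). Moves with the sled. Same axes as the jig.
- sled (a joint): How far the sled with crate and rest rails is pushed back along the jig's +x, in m: 0 at rest, end stop at 0.020. Springs: 1 N per mm (10 N at 0.010), they push it back to 0.
- spray_stand: Spray glue canister, 45 mm across with a grey band, clipped in a dark steel stand (foot 85 x 75 mm) fixed to the table to the right of the jig's front. Origin on the table at the canister's axis; it sprays along its x axis, towards the crate's front panel.
- nozzle_top (a point): Centre of the top of the canister's white spray cap, 20 mm across; 118 mm above the table when up. Moves down with the cap.
- nozzle (a joint): How far the sprung cap is pressed down, in m: 0 up, 0.006 fully down (takes about 8 N).
- batten: Handle batten: loose plain wooden bar, 22 mm thick (x), 130 mm long (y), 30 mm high (z), 40 to 85 g, standing on its 22 mm wide edge on the cloth at the right of the table. Origin: centre of its underside. Both long faces are alike, so it may be turned round. On the rest rails it slides freely, with 4.5 mm of play to each guide.
- tape: Bystander: roll of tape lying flat, 66 mm across, 24 mm high; origin at the centre of its underside.
- jar_a: Bystander: preserve jar, 60 mm across, 92 mm high; origin at the centre of its underside.
- screwdriver: Bystander: screwdriver with a black handle, 190 mm long, lying on the cloth. Origin on its axis near the middle, at its underside.

How it is judged:
On the way, in this order (a step that is already met when the one before it is completed fails the run):
1. the spray cap is pressed right down while the panel is still bare (the batten not yet brought to the rest rails) (value of joint nozzle above 0.004 m and horizontal distance between batten and panel_mid above 0.15 m), for 0.1 s.
2. the cap is let up again (value of joint nozzle below 0.001 m), for 0.1 s.
3. the batten lies on the rest rails in front of the panel (x of batten in the frame of crate between -0.12 and -0.006 m and y of batten in the frame of crate between -0.008 and 0.008 m and z of batten in the frame of crate between 0.048 and 0.056 m and value of joint sled below 0.004 m), for 0.1 s.
At the end, for the whole second after the job is handed in: The robot still presses the batten on the crate with 6 to 14 N, sled 5.5 to 14.5 mm back; batten on the rails (4 mm), within 8 mm of the panel's middle, flat on the panel (2.5 mm, 0.04 rad), upright (0.08 rad), at rest; spray cap up (contact force between batten and crate between 6 and 14 N and value of joint sled between 0.0055 and 0.0145 m and contact force between any of the fingers, the arm and batten above 4 N and x of batten in the frame of crate between -0.0135 and -0.0085 m and y of batten in the frame of crate between -0.008 and 0.008 m and z of batten in the frame of crate between 0.048 and 0.056 m and angle between the y axis of batten and the y axis of crate, either way round below 0.04 rad and angle between batten's own z axis and vertical below 0.08 rad and linear speed of batten below 0.01 m/s and value of joint nozzle below 0.001 m); the arm keeps its last pose, push and grip.
It fails at once if the sled is driven to its end stop (value of joint sled above 0.0185 m).
It fails at once if a bystander is moved (distance of any of tape, jar_a, screwdriver from where it was at the start of the episode above 0.025 m).
It also fails if it takes over 64 s, if anything falls off the work surface, if the arm or the gripper's body presses on something with over 40 N, if the wrist force passes 120 N, or if a joint passes its speed limit or range.

## Working session

There is one attempt and no reset: what is moved stays moved. The work goes in short steps, Python scripts to look and compute and a shell command to move; the robot and the scene stay as the last step left them, time stands still between calls to the robot, and variables do not carry over. Pictures are saved under pics/ and viewed, about 8 in all and at most 12, crops included, and the job is handed in when it is done.

```bash
mkdir -p pics
cat > h.py <<'E'
from bench import monitor, imaging, order, spotter, ctrl
import numpy as np, cv2
from scipy.spatial.transform import Rotation as R
def rot(q): return R.from_quat([q[1],q[2],q[3],q[0]]).as_matrix()
def cam(n,save=None):
    c=imaging.camera(n)
    if save: cv2.imwrite('pics/'+save,c['img'][:,:,::-1])
    return c
def w(c,p): return rot(c['orientation'])@np.array(p)+np.array(c['origin'])
def ray(c,u,v,z):
    f=210/np.tan(np.radians(c['vfov'])/2)
    d=rot(c['orientation'])@np.array([(u-c['cx'])/f,(v-c['cy'])/f,1]); o=np.array(c['origin'])
    return o+d*(z-o[2])/d[2]
def proj(c,p):
    f=210/np.tan(np.radians(c['vfov'])/2)
    q=rot(c['orientation']).T@(np.array(p)-np.array(c['origin'])); return q[:2]/q[2]*f+[c['cx'],c['cy']]
E
python3 - <<'E'
from h import *
for n in('top','side'):
    c=cam(n,n+'0.png'); print(n,c['origin'],c['img'].shape)
    for t in ['jig','rest_mid','crate','panel_mid','spray_stand','nozzle_top','batten','tape','jar_a','screwdriver']:
        print(t,[(np.round(w(c,d['at']),3).tolist(),round(d['confidence'],2)) for d in spotter.tip_of(n,t)[:2]],[(np.round(w(c,d['at']),3).tolist(),round(d['confidence'],2)) for d in spotter.recognise(n,t)[:1]])
o=monitor.get_obs();print(o['time_s'],o['eef_pos'],rot(o['eef_rot']).round(3),o['opening'])
E
```

```text
top [ 0.47914013 -0.00684983  1.39419374] (420, 560, 3)
jig [([0.453, 0.173, 0.12], 0.37)] [([0.528, 0.385, 0.048], 0.85)]
rest_mid [([0.423, 0.335, 0.077], 0.61), ([0.493, 0.366, 0.023], 0.34)] [([0.515, 0.379, 0.058], 0.67)]
crate [([0.493, 0.365, 0.024], 0.81)] [([0.564, 0.404, 0.05], 0.79)]
panel_mid [([0.494, 0.368, 0.092], 0.75), ([0.492, -0.365, 0.003], 0.57)] [([0.568, 0.408, 0.052], 0.85)]
spray_stand [([0.456, 0.175, -0.004], 0.92)] [([0.459, 0.166, 0.002], 0.81)]
nozzle_top [([0.457, 0.172, 0.121], 0.63)] [([0.457, 0.173, 0.119], 0.52)]
batten [([0.46, 0.176, -0.003], 0.67), ([0.486, -0.367, 0.003], 0.59)] [([0.489, -0.362, 0.033], 0.79)]
tape [([0.437, -0.018, -0.003], 0.75)] [([0.434, -0.012, 0.026], 0.69)]
jar_a [([0.674, -0.334, -0.002], 0.68)] [([0.668, -0.324, 0.089], 0.97)]
screwdriver [([0.758, -0.188, -0.001], 0.9), ([0.424, 0.333, 0.079], 0.18)] [([0.723, -0.207, 0.024], 0.93)]
side [0.11268276 0.94061445 0.82459409] (420, 560, 3)
jig [([0.496, 0.367, 0.001], 0.59)] [([0.508, 0.391, 0.069], 0.81)]
rest_mid [([0.427, 0.341, 0.079], 0.66)] [([0.506, 0.375, 0.082], 0.97)]
crate [([0.5, 0.367, 0.027], 0.73)] [([0.569, 0.394, 0.084], 0.59)]
panel_mid [([0.497, 0.366, 0.09], 0.64)] [([0.571, 0.395, 0.082], 0.85)]
spray_stand [([0.455, 0.174, -0.003], 0.63)] [([0.447, 0.185, 0.06], 0.73)]
nozzle_top [([0.459, 0.17, 0.117], 0.46), ([0.497, 0.37, 0.089], 0.35)] [([0.455, 0.176, 0.115], 0.62)]
batten [([0.488, -0.367, 0.002], 0.81), ([0.439, -0.017, -0.0], 0.67)] [([0.481, -0.35, 0.035], 0.75)]
tape [([0.438, -0.013, 0.001], 0.72)] [([0.436, -0.006, 0.024], 0.89)]
jar_a [([0.676, -0.333, 0.001], 0.91)] [([0.664, -0.312, 0.057], 0.91)]
screwdriver [([0.763, -0.186, -0.001], 0.63)] [([0.725, -0.196, 0.022], 0.59)]
2.1 [ 0.14829737 -0.55557142  0.23130882] [[ 0.966  0.258  0.   ]
 [ 0.258 -0.966 -0.   ]
 [ 0.     0.    -1.   ]] 0.9945227360276192
```

View pics/top0.png

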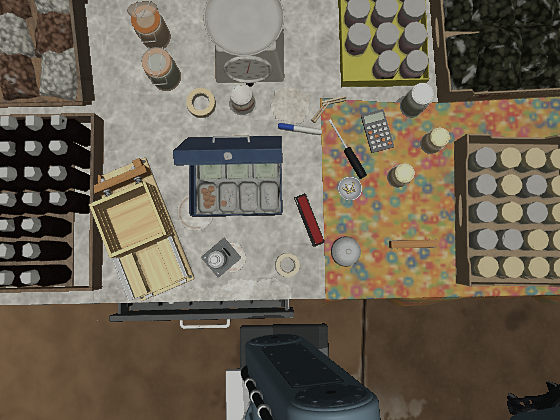

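View pics/side0.png

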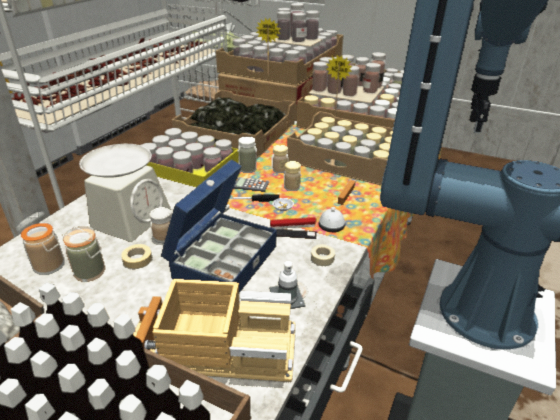

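Top view: the jig is at about (145,230), the canister at (221,257), the batten at (410,244) and the bell at (346,250). Both cameras agree to within about 4 mm. Next I'll measure the yaw angles on an enlarged crop.

Run:
```python
from h import *
c=cam('top'); im=c['img'][:,:,::-1]
a=cv2.resize(im[150:305,85:245],None,fx=3.7,fy=3.7,interpolation=cv2.INTER_CUBIC)
b=cv2.resize(im[225:265,380:445],None,fx=3.7,fy=3.7,interpolation=cv2.INTER_CUBIC)
b=cv2.resize(b,(200,123)); out=np.zeros((600,800,3),np.uint8); out[:a.shape[0],:a.shape[1]]=a; out[:123,600:800]=b
cv2.imwrite('pics/crop1.png',out)
# batten colour mask
hsv=cv2.cvtColor(np.ascontiguousarray(im[225:265,380:445]),cv2.COLOR_BGR2HSV)
print(im[244,395:430:5].tolist())
f=210/np.tan(np.radians(c['vfov'])/2);print('f',f)
# overlay predicted
for yaw in(20,22,24,26):
    r=np.radians(yaw);X=np.array([np.cos(r),np.sin(r),0]);Y=np.array([-np.sin(r),np.cos(r),0])
    P=np.array([.4965,.3665,0])
    print(yaw,[proj(c,P+X*x+Y*y+[0,0,z]).round(1).tolist() for x,y,z in[(0,-.07,.13),(0,.07,.13),(.15,-.078,.13),(-.117,-.075,.078)]])
print(proj(c,[.488,-.367,.03]))
```

```text
[[78, 121, 160], [78, 120, 160], [79, 121, 161], [77, 119, 160], [78, 122, 161], [79, 122, 161], [79, 122, 163]]
f 496.0867484050811
20 [[162.7, 235.1], [110.9, 255.0], [145.6, 179.4], [184.5, 276.4]]
22 [[162.4, 234.2], [111.2, 255.9], [143.4, 179.2], [185.6, 274.9]]
24 [[162.0, 233.3], [111.6, 256.8], [141.1, 179.1], [186.7, 273.3]]
26 [[161.6, 232.4], [112.0, 257.7], [138.8, 179.1], [187.6, 271.7]]
[415.06653248 242.78578414]
```

View pics/crop1.png

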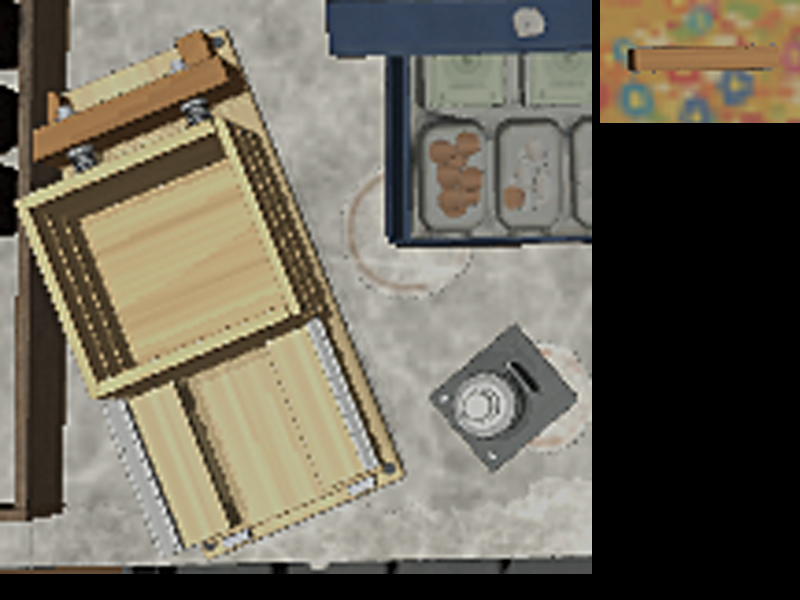

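Crop: the crate's front edge runs from (100,398) to (300,315), about 22° of yaw. The batten lies nearly along world y. I'll refine both numerically.

```bash
python3 - <<'E'
from h import *
c=cam('top'); im=np.ascontiguousarray(c['img'][:,:,::-1])
m=(np.abs(im.astype(int)-[78,121,161]).max(2)<16).astype(np.uint8)
n,l,s,ce=cv2.connectedComponentsWithStats(m)
k=l[244,410];print(s[k],ce[k]); ys,xs=np.where(l==k); r=cv2.minAreaRect(np.stack([xs,ys],1).astype(np.float32));print(r)
g=ray(c,*ce[k],.03);print('batten',g)
vx=cv2.fitLine(np.stack([xs,ys],1).astype(np.float32),cv2.DIST_L2,0,.01,.01).ravel();print('slope',vx)
# base right edge, z=.012 ; crate front top edge z=.13 (crop px)
P=lambda u,v,z: ray(c,85+(u-1.35)/3.7,150+(v-1.35)/3.7,z)
def a(p,q): d=q-p; return np.degrees(np.arctan2(d[1],d[0]))
print('base',a(P(403,475,.012),P(230,30,.012)),'front',a(P(300,315,.13),P(100,398,.13))-90,'side',a(P(300,315,.13),P(220,120,.13)),'lside',a(P(100,398,.13),P(20,203,.13)))
print('front mid',(P(300,315,.13)+P(100,398,.13))/2,'len',np.linalg.norm(P(300,315,.13)-P(100,398,.13)))
print('nozzle',P(481,405,.118))
E
python3 -m pendant '[[[40,60,0,0,0],[40,60,0,0,0],[35,50,0,0,0],[35,50,0,0,0],[35,50,0,0,0],[20,55,0,0,0],[20,55,0,0,0],[20,55,0,0,0]]]'
```

```text
[ 324  152  132  133 3276] [395.1007326  227.21184371]
((402.9222717285156, 231.06106567382812), (132.33734130859375, 104.51091003417969), 35.46336364746094)
batten [ 0.53184302 -0.31395839  0.03      ]
slope [  0.7713933    0.63635874 395.10074    227.21184   ]
base 20.95072326139929 front 21.47566504801864 side 22.090058312410658 lside 22.6021773937633
front mid [0.49402685 0.36168147 0.13      ] len 0.14742063484678908
nozzle [0.45657944 0.1708092  0.118     ]
time_s: 3.2
eef_pos: [0.3831, -0.1349, 0.2317]
eef_rot: [0.0, 0.992, 0.13, 0.001]
wrist_force: [1.9, -0.6, 0.5]
opening: 0.002
```

```bash
python3 -m pendant '[[[15,55,0,0,0],[15,55,0,0,0],[14,55,0,0,0],[10,55,0,0,0],[10,55,0,0,0],[10,32,0,0,0],[0,0,0,0,0]]]'
```

```text
time_s: 4.08
eef_pos: [0.4566, 0.1723, 0.2312]
eef_rot: [-0.0, 0.991, 0.132, -0.0]
wrist_force: [0.2, -1.3, 0.6]
opening: -0.001
```

```bash
python3 -m pendant '[[[0,0,-40,0,0],[0,0,-40,0,0],[0,0,-24,0,0],[0,0,0,0,0],[0,0,0,0,0]]]'
python3 - <<'E'
from h import *
s=cam('side'); t=cam('top')
a=cv2.resize(s['img'][230:330,240:340,::-1],(400,400),interpolation=cv2.INTER_CUBIC);b=cv2.resize(t['img'][205:305,170:270,::-1],(400,400),interpolation=cv2.INTER_CUBIC)
cv2.imwrite('pics/noz.png',np.hstack([a,b]))
E
```

```text
time_s: 4.7
eef_pos: [0.4574, 0.1699, 0.1285]
eef_rot: [0.0, 0.992, 0.13, 0.001]
wrist_force: [0.1, 0.1, 0.5]
opening: -0.001
```

View pics/noz.png

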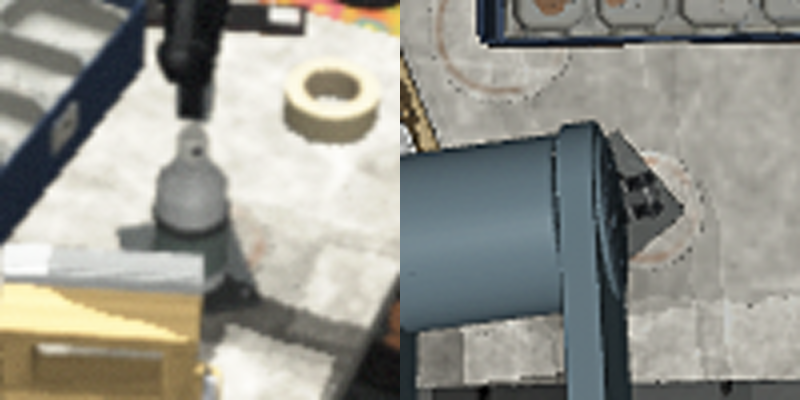

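Side crop: the shut fingertips (193,115) are right above the white cap (193,130). Now I'll press it.

```bash
python3 -m pendant '[[[0,0,-8,0,0],[0,0,-4,0,0],[0,0,-3,0,0],[0,0,0,0,0]]]'; python3 -m pendant '[[[0,0,-2,0,0],[0,0,0,0,0]]]'
```

```text
time_s: 5.3
eef_pos: [0.457, 0.1704, 0.1127]
eef_rot: [0.0, 0.991, 0.13, 0.0]
wrist_force: [-2.8, -0.7, 6.4]
opening: 0.002
time_s: 5.55
eef_pos: [0.457, 0.1705, 0.1117]
eef_rot: [0.0, 0.991, 0.13, 0.0]
wrist_force: [-4.3, -1.7, 13.7]
opening: -0.007
```

```bash
python3 -m pendant '[[[0,0,12,0,0],[0,0,20,0,0],[0,0,50,0,0],[0,-40,30,8,0],[0,-55,0,8,0],[0,-55,0,8,0],[0,-55,0,8,30],[0,-55,0,8,60]]]'; python3 -m pendant '[[[5,-55,0,8,60],[5,-55,0,8,60],[5,-55,0,8,60],[5,-55,0,8,60],[5,-50,0,3,60],[0,0,0,0,60]]]'
python3 - <<'E'
from h import *
s=cam('side','side1.png')
for t in('nozzle_top','batten'): print(t,[(np.round(w(s,d['at']),3).tolist(),round(d['confidence'],2)) for d in spotter.tip_of('side',t)[:2]])
o=monitor.get_obs(); print(o['eef_pos'],rot(o['eef_rot']).round(3).tolist(),o['q'])
t=cam('top')
a=cv2.resize(s['img'][150:250,300:400,::-1],(400,400),interpolation=cv2.INTER_CUBIC);b=cv2.resize(t['img'][195:295,360:460,::-1],(400,400),interpolation=cv2.INTER_CUBIC)
cv2.imwrite('pics/bat.png',np.hstack([a,b]))
E
```

```text
time_s: 6.55
eef_pos: [0.4562, -0.0911, 0.2223]
eef_rot: [-0.0, 0.886, 0.463, 0.0]
wrist_force: [1.1, -0.5, 0.4]
opening: 0.419
time_s: 7.3
eef_pos: [0.4809, -0.3627, 0.2214]
eef_rot: [-0.0, 0.709, 0.706, -0.0]
wrist_force: [-0.2, 0.7, 0.7]
opening: 0.703
nozzle_top [([0.455, 0.173, 0.118], 0.61)]
batten [([0.488, -0.366, 0.001], 0.63), ([0.428, 0.339, 0.081], 0.39)]
[ 0.48134454 -0.35855114  0.22169232] [[0.001, 1.0, -0.001], [1.0, -0.001, 0.001], [0.001, -0.001, -1.0]] [-8.37951069e-01  2.45479671e-01  1.54977403e+00  3.36830610e-04
  1.34803373e+00 -8.36786085e-01]
```

View pics/bat.png

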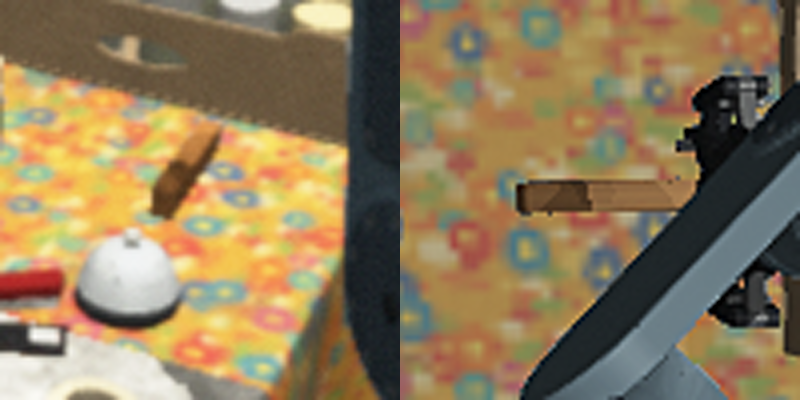

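The batten shows at px (392..438, 244), giving a centre near (0.486, -0.368) and yaw near 0. The cap is back up at 0.118. Going down to grasp.

```bash
python3 -m pendant '[[[5,-8,-30,0,60],[0,0,-50,0,60],[0,0,-50,0,60],[0,0,-40,0,60],[0,0,-30,0,60],[0,0,-16,0,60],[0,0,0,0,60]]]'
```

```text
time_s: 8.38
eef_pos: [0.4864, -0.3663, 0.0057]
eef_rot: [-0.001, 0.707, 0.707, 0.0]
wrist_force: [0.0, 1.4, 0.2]
opening: 0.699
```

```bash
python3 -m pendant '[[[0,0,0,0,10],[0,0,0,0,10],[0,0,0,0,10],[0,0,0,0,10],[0,0,0,0,10],[0,0,0,0,10]]]'; python3 -m pendant '[[[0,0,20,0,10],[0,0,30,0,10],[0,0,0,0,10],[0,0,0,0,10]]]'
python3 - <<'E'
from h import *
s=cam('side'); t=cam('top')
a=cv2.resize(s['img'][150:250,300:400,::-1],(400,400),interpolation=cv2.INTER_CUBIC);b=cv2.resize(t['img'][195:295,360:460,::-1],(400,400),interpolation=cv2.INTER_CUBIC)
cv2.imwrite('pics/bat2.png',np.hstack([a,b]))
E
```

```text
time_s: 9.12
eef_pos: [0.4876, -0.3686, 0.0081]
eef_rot: [0.002, 0.707, 0.707, -0.0]
wrist_force: [0.5, 0.6, 7.3]
opening: 0.242
time_s: 9.62
eef_pos: [0.4864, -0.3674, 0.0564]
eef_rot: [-0.0, 0.707, 0.707, -0.0]
wrist_force: [0.1, 0.2, -0.7]
opening: 0.246
```

View pics/bat2.png

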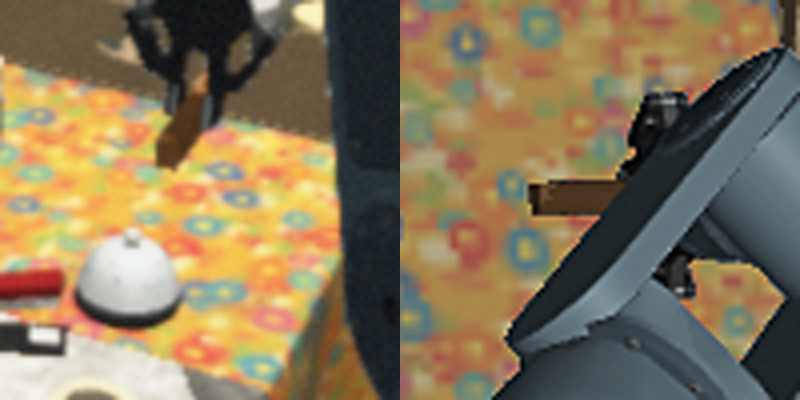

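The batten is gripped level in mid-air: its end shows at (165,160) in the side crop and (530,198) in the top crop. I'll carry it to above the rails.

```bash
python3 -m pendant '[[[0,0,55,0,10],[0,0,55,0,10],[0,30,55,0,10],[0,50,9,0,10],[0,55,0,0,10],[0,55,0,0,10],[0,55,0,0,10],[0,55,0,0,10]]]'; python3 -m pendant '[[[0,55,0,4,10],[-7,55,0,4,10],[-8,55,0,4,10],[-8,55,0,4,10],[-8,55,0,4,10],[-8,55,0,2,10],[-8,55,0,0,10],[-8,55,0,0,10]]]'; python3 -m pendant '[[[-1,23,-30,0,10],[0,0,-50,0,10],[0,0,-20,0,10],[0,0,0,0,10],[0,0,0,0,10]]]'
python3 - <<'E'
from h import *
s=cam('side');
print([(np.round(w(s,d['at']),3).tolist(),round(d['confidence'],2)) for d in spotter.tip_of('side','batten')[:2]])
t=cam('top')
print([(np.round(w(t,d['at']),3).tolist(),round(d['confidence'],2)) for d in spotter.tip_of('top','batten')[:2]])
a=cv2.resize(s['img'][260:400,140:310,::-1],None,fx=4.2,fy=4.2,interpolation=cv2.INTER_CUBIC)
cv2.imwrite('pics/pl.png',a)
o=monitor.get_obs(); print(o['eef_pos'],rot(o['eef_rot']).round(3).tolist())
E
```

```text
time_s: 10.72
eef_pos: [0.4859, -0.0658, 0.2292]
eef_rot: [-0.001, 0.708, 0.707, -0.0]
wrist_force: [0.1, -0.4, -0.9]
opening: 0.248
time_s: 11.72
eef_pos: [0.4307, 0.3739, 0.229]
eef_rot: [-0.0, 0.56, 0.829, -0.001]
wrist_force: [0.4, -0.6, -0.0]
opening: 0.246
time_s: 12.35
eef_pos: [0.4311, 0.3955, 0.1308]
eef_rot: [0.0, 0.56, 0.829, 0.0]
wrist_force: [-0.8, 0.1, -0.6]
opening: 0.241
[([0.426, 0.397, 0.122], 0.64), ([0.5, 0.369, 0.089], 0.28)]
[([0.435, 0.396, 0.127], 0.56)]
[0.43144448 0.39574694 0.13154812] [[-0.374, 0.928, 0.002], [0.928, 0.374, 0.001], [0.0, 0.002, -1.0]]
```

View pics/pl.png

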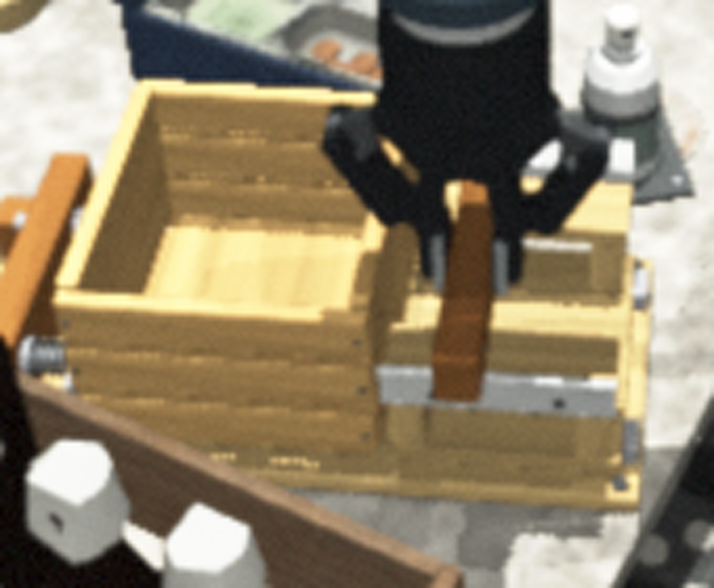

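The batten hangs about 55 mm too far along +y because I miscounted the rows. Its centre is near (0.430,0.396), and the networks agree. I'll correct that and lower it part way.

```bash
python3 -m pendant '[[[-5,-30,0,0,10],[-5,-30,0,0,10],[0,0,-10,0,10],[0,0,-8,0,10],[0,0,0,0,10],[0,0,0,0,10]]]'
python3 - <<'E'
from h import *
s=cam('side');
for k in('batten','rest_mid','panel_mid'): print(k,[(np.round(w(s,d['at']),3).tolist(),round(d['confidence'],2)) for d in spotter.tip_of('side',k)[:2]])
a=cv2.resize(s['img'][260:400,140:310,::-1],None,fx=4.2,fy=4.2,interpolation=cv2.INTER_CUBIC)
cv2.imwrite('pics/pl2.png',a)
o=monitor.get_obs(); p=np.array(o['eef_pos']); print(p)
th=np.radians(22);X=np.array([np.cos(th),np.sin(th),0]);Y=np.array([-np.sin(th),np.cos(th),0])
print('tcp in jig',(p-[.4955,.3665,0])@X,(p-[.4955,.3665,0])@Y)
F=lambda u,v:(140+(u-1.6)/4.2,260+(v-1.6)/4.2)
J=np.array([.4955,.3665,0]); 
# predicted crop px of batten +y end bottom corners & guides
for n,q in dict(endtopF=(-.069,.065,.135-.012),endbotF=(-.069,.065,.105),endbotB=(-.091,.065,.105),guideTopF=(-.003,.0745,.098),guideTopB=(-.117,.0745,.098),paneltop=(0,.078,.13)).items():
    u=proj(s,J+X*q[0]+Y*q[1]+[0,0,q[2]]);print(n,((u-[140,260])*4.2).round(0))
E
```

```text
time_s: 13.3
eef_pos: [0.4207, 0.3359, 0.1121]
eef_rot: [-0.0, 0.559, 0.829, 0.0]
wrist_force: [-0.4, 1.0, -1.2]
opening: 0.238
batten [([0.419, 0.334, 0.107], 0.92)]
rest_mid [([0.428, 0.338, 0.079], 0.78)]
panel_mid [([0.497, 0.37, 0.09], 0.77), ([0.453, 0.174, 0.117], 0.23)]
[0.42076536 0.33571247 0.11238201]
tcp in jig -0.08082596163248144 -0.0005496089543160944
endtopF [513. 314.]
endbotF [514. 340.]
endbotB [560. 343.]
guideTopF [374. 357.]
guideTopB [614. 372.]
paneltop [362. 316.]
```

View pics/pl2.png

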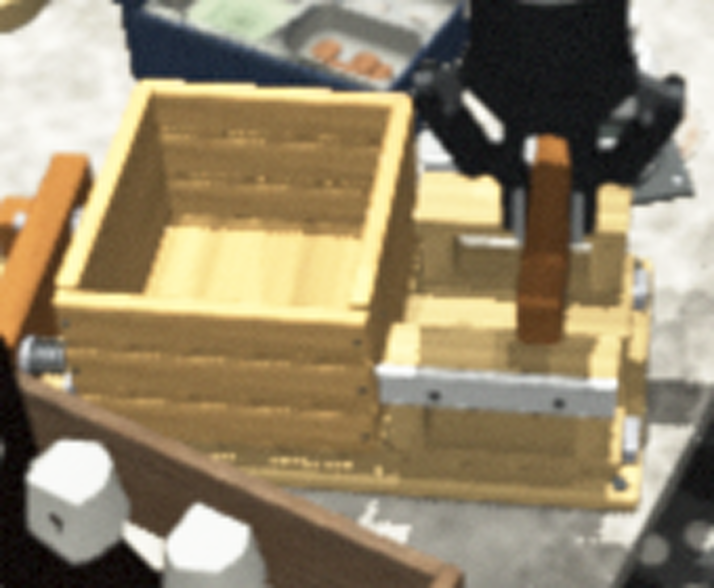

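The batten end (518–563, 340) fits the prediction within 1 px, so it is centred to about 2 mm. I'll lower it onto the rails.

```bash
python3 -m pendant '[[[0,1,-12,0,10],[0,0,-8,0,10],[0,0,-3,0,10],[0,0,0,0,10]]]';  python3 -m pendant '[[[0,0,-2,0,10],[0,0,0,0,10]]]'; python3 -m pendant '[[[0,0,-1,0,10],[0,0,0,0,10]]]'
```

```text
time_s: 14.0
eef_pos: [0.4204, 0.3362, 0.0887]
eef_rot: [-0.0, 0.56, 0.829, -0.0]
wrist_force: [1.0, 0.7, -0.6]
opening: 0.246
time_s: 14.25
eef_pos: [0.4207, 0.3364, 0.0872]
eef_rot: [0.0, 0.56, 0.829, 0.0]
wrist_force: [0.4, -0.2, -0.8]
opening: 0.244
time_s: 14.5
eef_pos: [0.4206, 0.3364, 0.0862]
eef_rot: [0.0, 0.56, 0.829, 0.0]
wrist_force: [-0.0, -0.4, 0.2]
opening: 0.243
```

```bash
python3 -m pendant '[[[0,0,-1,0,10],[0,0,0,0,10]]]';  python3 -m pendant '[[[0,0,-1,0,10],[0,0,0,0,10]]]'
```

```text
time_s: 14.75
eef_pos: [0.4213, 0.3367, 0.0861]
eef_rot: [0.0, 0.56, 0.829, 0.001]
wrist_force: [-0.2, -0.2, 5.9]
opening: 0.242
time_s: 15.0
eef_pos: [0.4221, 0.337, 0.086]
eef_rot: [0.001, 0.56, 0.829, 0.001]
wrist_force: [-1.0, -1.0, 11.5]
opening: 0.241
```

```bash
python3 -m pendant '[[[0,0,2,0,10],[0,0,0,0,40],[0,0,0,0,40],[0,0,0,0,40],[0,0,10,0,40],[0,0,20,0,40],[0,0,20,0,40],[0,0,0,0,40]]]'
python3 - <<'E'
from h import *
s=cam('side');
for k in('batten','rest_mid','panel_mid'): print(k,[(np.round(w(s,d['at']),3).tolist(),round(d['confidence'],2)) for d in spotter.tip_of('side',k)[:2]])
a=cv2.resize(s['img'][260:400,140:310,::-1],None,fx=4.2,fy=4.2,interpolation=cv2.INTER_CUBIC)
cv2.imwrite('pics/pl3.png',a)
print(monitor.get_obs()['eef_pos'])
E
```

```text
time_s: 16.0
eef_pos: [0.422, 0.3371, 0.1383]
eef_rot: [0.001, 0.56, 0.829, 0.002]
wrist_force: [-0.3, -0.1, -0.8]
opening: 0.469
batten [([0.421, 0.339, 0.081], 0.81)]
rest_mid []
panel_mid [([0.497, 0.369, 0.092], 0.91)]
[0.42005    0.33606852 0.13530151]
```

View pics/pl3.png

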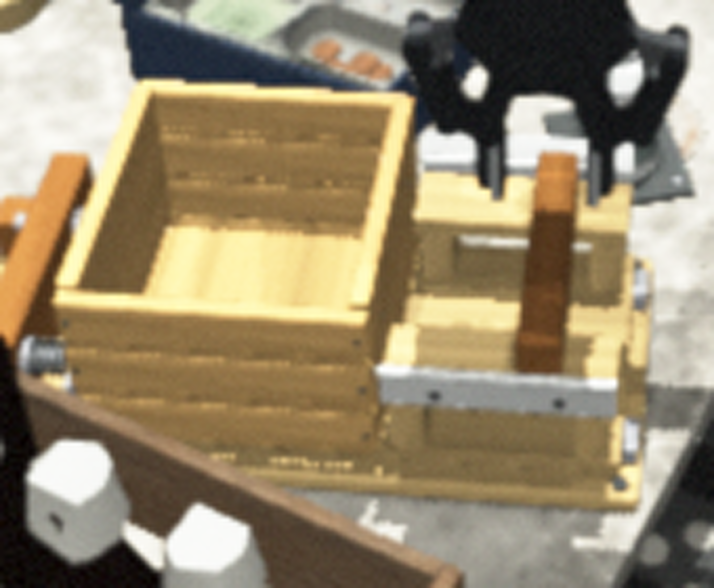

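The batten lies on the rails between the guides, with its end at (545,350). Now I'll back off behind it, turn 90° and shut the fingers.

```bash
python3 -m pendant '[[[-14,-6,5,0,40],[-14,-6,0,10,0],[-14,-5,0,10,0],[-5,-2,0,10,0],[0,0,0,10,0],[0,0,0,10,0],[0,0,0,10,0],[0,0,0,10,0]]]'; python3 -m pendant '[[[0,0,0,10,0],[0,0,0,10,0],[0,0,-28,0,0],[0,0,-27,0,0],[0,0,0,0,0],[0,0,0,0,0]]]'
```

```text
time_s: 17.2
eef_pos: [0.373, 0.3171, 0.1402]
eef_rot: [-0.001, -0.02, 1.0, -0.0]
wrist_force: [0.6, 0.1, 0.4]
opening: 0.003
time_s: 17.95
eef_pos: [0.3738, 0.3175, 0.0865]
eef_rot: [-0.0, -0.19, 0.982, -0.0]
wrist_force: [0.3, -0.4, -0.0]
opening: 0.005
```

```bash
python3 -m pendant '[[[11,4.5,0,0,0],[9,3.6,0,0,0],[7.4,3,0,0,0],[7.4,3,0,0,0],[7.4,3,0,0,0],[7.4,3,0,0,0],[7.4,3,0,0,0],[7.4,3,0,0,0]]]'; python3 -m pendant '[[[7.4,3,0,0,0],[5.6,2.2,0,0,0],[5.6,2.2,0,0,0],[3.7,1.5,0,0,0],[0,0,0,0,0]]]'
python3 - <<'E'
from h import *
p=np.array(monitor.get_obs()['eef_pos']);th=np.radians(22)
print((p-[.4955,.3665,0])@[np.cos(th),np.sin(th),0],(p-[.4955,.3665,0])@[-np.sin(th),np.cos(th),0],p)
E
```

```text
time_s: 18.95
eef_pos: [0.4385, 0.3436, 0.0861]
eef_rot: [-0.0, -0.19, 0.982, -0.0]
wrist_force: [-1.3, 0.3, 0.6]
opening: 0.003
time_s: 19.58
eef_pos: [0.4606, 0.3524, 0.0862]
eef_rot: [0.0, -0.19, 0.982, 0.0]
wrist_force: [0.4, 0.3, -0.8]
opening: 0.003
-0.037653178371739156 4.1136692269100545e-05 [0.46057317 0.35243301 0.08619314]
```

```bash
python3 -m pendant '[[[2.8,1.1,0,0,0],[2.8,1.1,0,0,0],[0,0,0,0,0],[0,0,0,0,0]]]'; python3 -m pendant '[[[1.9,0.7,0,0,0],[1.9,0.7,0,0,0],[0,0,0,0,0],[0,0,0,0,0]]]'
```

```text
time_s: 20.08
eef_pos: [0.4656, 0.3545, 0.086]
eef_rot: [-0.0, -0.19, 0.982, -0.0]
wrist_force: [-2.5, -0.6, 1.0]
opening: 0.002
time_s: 20.58
eef_pos: [0.469, 0.3558, 0.086]
eef_rot: [-0.001, -0.19, 0.982, -0.0]
wrist_force: [-5.8, -2.1, 3.5]
opening: -0.003
```

```bash
python3 -m pendant '[[[1.9,0.7,0,0,0],[1.4,0.6,0,0,0],[0,0,0,0,0],[0,0,0,0,0]]]'
python3 - <<'E'
from h import *
s=cam('side'); F=[]
for k in('batten','panel_mid','nozzle_top'): print(k,[(np.round(w(s,d['at']),3).tolist(),round(d['confidence'],2)) for d in spotter.tip_of('side',k)[:1]])
for i in range(6): cam('side'); F.append(monitor.get_obs()['wrist_force'])
print(np.mean(F,0), np.mean(F,0)[:2]@[.927,.375])
a=cv2.resize(s['img'][260:400,140:310,::-1],None,fx=4.2,fy=4.2,interpolation=cv2.INTER_CUBIC)
cv2.imwrite('pics/pr.png',a)
E
```

```text
time_s: 21.08
eef_pos: [0.4716, 0.3568, 0.086]
eef_rot: [-0.002, -0.19, 0.982, -0.0]
wrist_force: [-8.0, -4.3, 6.2]
opening: -0.003
batten [([0.489, 0.367, 0.079], 0.93)]
panel_mid [([0.504, 0.372, 0.091], 0.97)]
nozzle_top [([0.455, 0.17, 0.117], 0.6)]
[-8.14585328 -3.26003892  5.49826005] -8.773720583575273
```

View pics/pr.png

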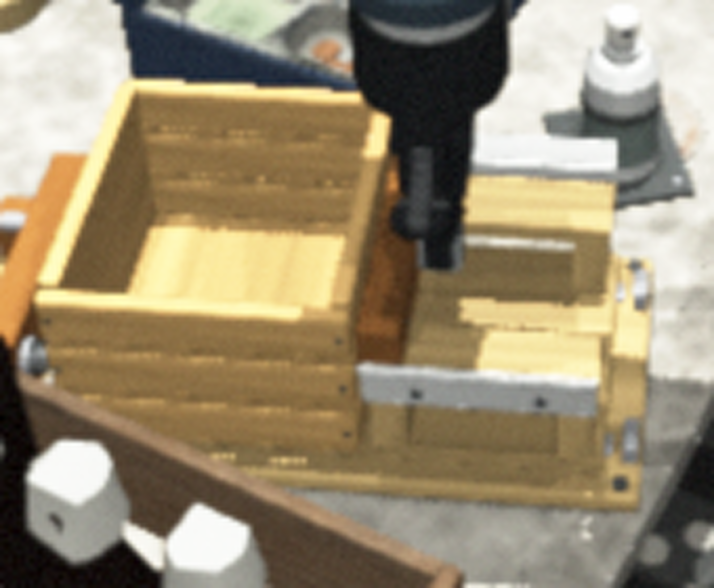

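The sled is back about 18 px (about 9 mm) at 8.8 N, and the batten is flush at (385,300). One more millimetre, then I'll check it is steady.

```bash
python3 -m pendant '[[[0.9,0.4,0,0,0],[0,0,0,0,0],[0,0,0,0,0],[0,0,0,0,0],[0,0,0,0,0],[0,0,0,0,0]]]'
python3 - <<'E'
from h import *
F=[];P=[]
for i in range(8):
    s=cam('side'); t=cam('top'); o=monitor.get_obs(); F.append(o['wrist_force']);P.append(o['eef_pos'])
    if i==0:
        for c,n in((s,'side'),(t,'top')):
            for k in('batten','panel_mid'): print(n,k,[(np.round(w(c,d['at']),3).tolist(),round(d['confidence'],2)) for d in spotter.tip_of(n,k)[:1]])
print(np.mean(F,0), np.mean(F,0)[:2]@[.927,.375],np.mean(P,0),np.std(P,0))
E
```

```text
time_s: 22.32
eef_pos: [0.4723, 0.3571, 0.086]
eef_rot: [-0.002, -0.19, 0.982, -0.0]
wrist_force: [-8.8, -3.6, 5.5]
opening: 0.002
side batten [([0.491, 0.368, 0.078], 0.6)]
side panel_mid [([0.505, 0.37, 0.089], 0.61)]
top batten [([0.494, 0.367, 0.079], 0.54)]
top panel_mid [([0.498, 0.373, 0.091], 0.66)]
[-8.5523708  -3.66436807  6.22575371] -9.302185753934966 [0.47232811 0.35715038 0.08599258] [1.70437030e-05 8.43155565e-06 1.69290825e-05]
```

```bash
python3 -c "
from bench import order; print(order.hand_in())"
```

```text
the job is handed in; nothing more can be done
None
```

The batten is pressed flat on the crate's front panel and the robot is still holding it there. The job was handed in at about 23 s of the 64 s allowed.

- **Glue:** I pressed the spray cap right down (13.7 N at the bottom) and let it up. The network puts the cap top at about 118 mm again, its "up" height.
- **Batten:** I fetched it and set it down on the rest rails. I then backed off, turned the gripper 90° and pushed the batten from behind with the shut fingers.
- **Last checks:** the push along the pressing direction was about 9.3 N. The sled looked about 9 mm back in the last picture, and I then pushed about 1 mm further. The arm was steady to within 0.02 mm, and the picture showed the batten flush with the panel and on the rails.
- **What disagreed:** the networks put the batten 8 to 14 mm from the panel face where 11 mm is right, which is within their error. The wrist also reads about 6 N vertically, so the fingers are pressing the batten down onto the rails as well.
- **Mistake on the way:** I carried the batten about 55 mm too far over the jig through a miscounted row and corrected it before lowering. Nothing was touched.
- **Not checked:** I did not measure the tape, jar and screwdriver again at the end. The arm passed well above the tape and did not go near the jar or screwdriver.

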